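# Bakery flavouring rack: slot the spare tin in behind its twin

## Task

Put the spare knob-lidded tin into the sloped rack, standing fully home directly beside its knob-lidded twin, on the twin's side towards the sliding end plate. The row is full, so first make room by sliding the tins on that side along, without lifting any of them out, and afterwards push the sliding end plate in gently until the row is snug again, without squeezing it hard. Leave the other things on the bench where they are.

Things in the scene. Friction and masses are not known exactly. Their poses are not given: they have to be found in the camera images.
- rack: fixed aluminium rack, a straight trough 260 mm long along its y (to the robot's left at yaw 0), x across away from the robot, z up. Origin on the bench under its middle. The trough is tilted 0.44 rad (25 deg) about y: tins in it lean with their tops to the robot; their z is (-0.426, 0, 0.905), their x (0.905, 0, 0.426) in this frame. Five tins stand in a tight row from the fixed end wall (+y) to the sliding end plate.
- trough_mid (a point): middle of the trough's sloped floor, 34 mm straight above the rack's origin. The trough is 64 mm wide inside: the tins have 8 mm of play across it and rest near the front rail. The front rail stands 38 mm and the back rail 22 mm above the floor, so 62 mm of a tin shows above them. The rack's -y end is open.
- fixed_end (a point): foot of the inner face of the fixed end wall, on the trough floor at the rack's y = +115 mm; the wall is 85 mm tall
- end_plate (a joint): sliding end plate of the rack, a dark steel plate 8 mm thick, 56 mm wide and 92 mm tall above the trough floor, across the row at its -y end. Value in m: 0 with its face 160 mm from the fixed wall (five tins fill that), growing as it slides towards the rack's -y, up to 0.065. No spring: it stays where left, friction about 1.5 N. Pushing it with the tins can take up to about 10 N before the row is snug.
- end_plate_mid (a point): point in the middle of the sliding end plate's thickness (faces 4 mm either side along the rack's y), 65 mm above the trough floor measured along the plate
- spare: the spare tin, standing upright on the bench to the robot's right: plain steel, 56 (its x) x 32 (its y) x 100 mm tall, 75 to 155 g, with a round knob on its lid (26 mm wide, 16 mm high). Origin: centre of its underside, z up. Either way round is right in the rack.
- twin: the only knob-lidded tin in the row, the same as the spare; second, third or fourth from the fixed wall. Origin: centre of its underside; z along its height (leaning with the rack).
- tin_a: plain steel tin with flat lid, 56 (its x) x 32 (its y, along the row) x 100 mm tall, 75 to 155 g, first in the row, at the fixed wall. Origin: centre of its underside; z along its height (leaning with the rack).
- tin_b: plain steel tin with flat lid, 56 (its x) x 32 (its y, along the row) x 100 mm tall, 75 to 155 g, second, third or fourth in the row. Origin: centre of its underside; z along its height (leaning with the rack).
- tin_c: plain steel tin with flat lid, 56 (its x) x 32 (its y, along the row) x 100 mm tall, 75 to 155 g, second, third or fourth in the row. Origin: centre of its underside; z along its height (leaning with the rack).
- tin_d: plain steel tin with flat lid, 56 (its x) x 32 (its y, along the row) x 100 mm tall, 75 to 155 g, last in the row, at the sliding end plate. Origin: centre of its underside; z along its height (leaning with the rack).
- bowl: bystander: steel bowl 110 mm wide, 50 mm high; origin under its centre
- scraper: bystander: bench scraper lying flat beyond the spare, 94 x 112 mm, 16 mm high; origin under its middle
- jar: bystander: glass jar with white cap, 60 mm wide, 100 mm high; origin under its centre
Mind the look-alikes: they are no part of the job. Leave any blue look-alike of the tin_b alone.

How it is judged:
At the end, for the whole second after the job is handed in: Spare stands on the trough floor (4 mm), leaning like its twin (0.08 rad), next to it on the end plate side (centres 29 to 34.2 mm apart along the row); all other tins still stand in the trough; end plate closed up on the row at 0.029 to 0.0340 m; spare at rest (y of spare in the frame of twin between -0.0342 and -0.029 m and x of spare in the frame of twin between -0.01 and 0.01 m and z of spare in the frame of twin between -0.004 and 0.004 m and angle between the z axis of each of spare, tin_a, tin_b, tin_c, tin_d and the z axis of twin, either way round below 0.08 rad and angle between the y axis of spare and the y axis of rack, either way round below 0.08 rad and z of tin_a in the frame of rack between 0.02851 and 0.03951 m and z of twin in the frame of rack between 0.02851 and 0.03951 m and z of tin_b in the frame of rack between 0.02851 and 0.03951 m and z of tin_c in the frame of rack between 0.02851 and 0.03951 m and z of tin_d in the frame of rack between 0.02851 and 0.03951 m and z of spare in the frame of rack between 0.02851 and 0.03951 m and angle between twin's own z axis and vertical between 0.36 and 0.52 rad and value of joint end_plate between 0.029 and 0.034 m and linear speed of spare below 0.01 m/s); the robot touches nothing.
It fails at once if the row is squeezed hard against the fixed end (over 30 N) (contact force between tin_a and rack above 30 N).
It fails at once if a tin of the row is lifted 25 mm or more out of the rack (z of any of tin_a, twin, tin_b, tin_c, tin_d in the frame of rack above 0.05751 m).
It fails at once if a bystander (bowl, scraper, jar) is moved by more than 20 mm (distance of any of bowl, scraper, jar from where it was at the start of the episode above 0.02 m).
It also fails if it takes over 72 s, if anything falls off the work surface, if the arm or the gripper's body presses on something with over 40 N, if the wrist force passes 120 N, or if a joint passes its speed limit or range.

## Robot

A 6-joint arm with a two-finger parallel gripper is mounted at the origin on the work surface. World frame = base frame: x ahead of the robot, y to its left, z up, the work surface at z = 0. Lengths are in m, angles in rad, forces in N, time in s.
With the tool pointing down it reaches from about 0.425 to 1.125 m from the base axis. Payload 14.9 kg.
Tool frame: the origin (TCP) lies at the very end of the fingers, on their centre line; the grasp point (between the pads) lies 19 mm behind it; z points along the fingers, y is the direction in which the jaws open and shut (so a half turn about z gives the same grasp; the last joint's range is limited). The gripper opens to 91 mm and grips with 3 to 60 N. Pads are 32 mm wide; open, the fingers measure 118 mm over their backs; the gripper's body (76 mm by 178 mm) begins 60 mm behind the grasp point.
Start: joints at [1.255, 0.379, 1.734, -0, 1.028, -0.033], TCP at [0.195, 0.672, 0.214] pointing down, gripper open.
Joint ranges: [-2.77, 2.77], [-0.74, 2.19], [0, 2.66], [-1.06, 4.2], [0.31, 2.87], [-3.08, 3.08]. Speed limits (rad/s): [1.89, 1.89, 2.39, 3.14, 3.14, 3.14].

## Interface

Orientations are given as a unit quaternion [x, y, z, w].
In Python, from plant import sensors, imaging, job gives the robot as it stands.
- The arm moves only by the shell command python3 -m pendant 'ROWS' [FORCE]. ROWS is JSON, a list of rows, each a list of 7 numbers: the shift along the tool's x, y, z in mm, then the turn, a rotation vector about the tool's x, y, z in rad, then the closure in counts, from 0 (fully open) to 255 (shut). In form: [[x, y, z, wx, wy, wz, grip], ...]. A call has exactly 5 rows; each row is the pose to reach, as a shift and turn from the pose measured when the call began, along the tool's axes at that moment; what a row does not reach only later rows make up. A row lasts 1/10 s, in which the tool goes at most 50 mm and 8.59 degrees, less where a joint would pass 70% of its speed; a pose out of reach is approached as far as the arm can. A call with a gripper value outside its range is refused whole. The fingers move at their own pace and stop on an object; FORCE is the grip in N (left out, the last holds). Time passes only in rows, so rows that repeat a pose let the fingers close, or fill a call up. It gives the time, the measured TCP pose, the force and the opening at its end, in the units of the state.
- sensors.sense(): the state, without advancing time (a new reading comes with each control period).
- imaging.snapshot(name): name is "scene" or "top" or "wrist"; returns a dict with "img" (420x560x3 uint8, blue, green, red), "K" (3x3 intrinsics, pixels), "xyz" and "orientation" of the camera in the world; the wrist camera has in their place "hand_eye" (4x4, takes a point from camera to tool coordinates, whose origin is the TCP and whose axes are the flange's). Camera axes: x right, y down, z forward; pixel columns grow to the right and rows downward; lengths in m; the calibration is good to about 2 mm. A picture is of the moment at which its call begins: read the wrist's pose just before it. There is no depth.
- job.finish_job(): hands the job in, once; it reports no verdict.
The state is a dict: "clock": time; "joint_positions": joint angles; "qd": joint speeds; "tau": joint torques, N m; "ee_pos": TCP position; "tool_rot": TCP orientation; "contact_force": force on the tool from outside, world axes, zero at the start; "moment": the same for the moment, N m; "opening": finger opening in m.
Only numpy, scipy, OpenCV 4.12 (cv2) and the standard library are available. Lean on these libraries where they do the work, as an engineer would, in place of code of your own. Each camera call takes 0.05 s, during which the arm holds its last target.

## Working session

There is one attempt and no reset: what is moved stays moved. The work goes in short steps, Python scripts to look and compute and a shell command to move; the robot and the scene stay as the last step left them, time stands still between calls to the robot, and variables do not carry over. Pictures are saved under pics/ and viewed, and the job is handed in when it is done.

```bash
ls; mkdir -p pics; python3 - <<'E'
from plant import sensors, imaging
import cv2
s=sensors.sense();print(s)
for n in ["scene","top","wrist"]:
    d=imaging.snapshot(n);cv2.imwrite(f"pics/{n}0.png",d["img"])
    print(n,{k:v for k,v in d.items() if k!="img"})
E
```

```text
pics
{'clock': 0.0, 'joint_positions': array([ 1.25472892e+00,  3.79370186e-01,  1.73477865e+00, -9.28180056e-06,
        1.02852157e+00, -3.33306290e-02]), 'qd': array([-0.00058587, -0.00082319, -0.00017075,  0.00101603, -0.00055727,
       -0.00276225]), 'tau': array([ 1.52294924e-03, -7.63709807e+01, -4.34370160e+01,  6.50352077e-02,
        4.23942518e-02, -1.03171951e-04]), 'ee_pos': array([0.19519354, 0.6718197 , 0.21331615]), 'tool_rot': array([ 1.40895593e-01,  9.90024314e-01, -5.31360346e-04, -8.97489366e-05]), 'contact_force': array([0.65859175, 0.73798   , 0.62578641]), 'moment': array([0.00980428, 0.01313413, 0.0409915 ]), 'opening': 0.09148497722036016}
scene {'K': array([[437.57020177,   0.        , 286.10148729],
       [  0.        , 437.57020177, 210.38264688],
       [  0.        ,   0.        ,   1.        ]]), 'xyz': array([ 1.43702504, -0.16556645,  0.78945499]), 'orientation': array([ 0.68255413,  0.58022445, -0.29293251, -0.33414069])}
top {'K': array([[390.6828051 ,   0.        , 285.92855099],
       [  0.        , 390.6828051 , 205.56909468],
       [  0.        ,   0.        ,   1.        ]]), 'xyz': array([ 0.47120654, -0.03004546,  1.03861068]), 'orientation': array([-0.69997042,  0.71325469, -0.0244787 ,  0.02664491])}
wrist {'K': array([[319.93240829,   0.        , 277.46950907],
       [  0.        , 319.93240829, 212.23892294],
       [  0.        ,   0.        ,   1.        ]]), 'hand_eye': array([[-9.94374038e-04, -9.54310177e-01, -2.98816158e-01,
         8.41287049e-02],
       [ 9.99999277e-01, -7.46948234e-04, -9.42228221e-04,
         8.43891087e-04],
       [ 6.75977779e-04, -2.98816879e-01,  9.54310230e-01,
        -1.70675283e-01],
       [ 0.00000000e+00,  0.00000000e+00,  0.00000000e+00,
         1.00000000e+00]])}
```

View pics/scene0.png

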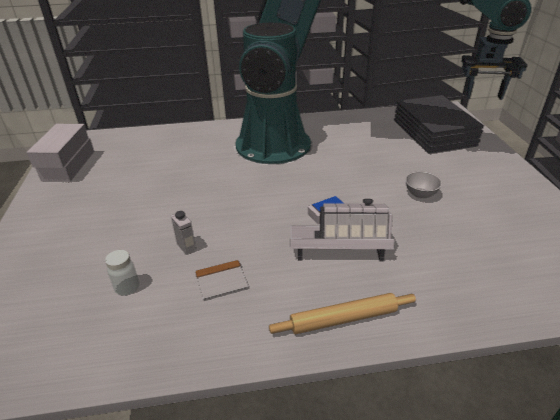

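View pics/top0.png

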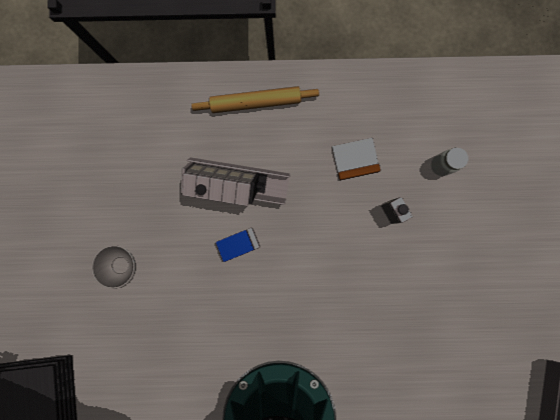

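View pics/wrist0.png

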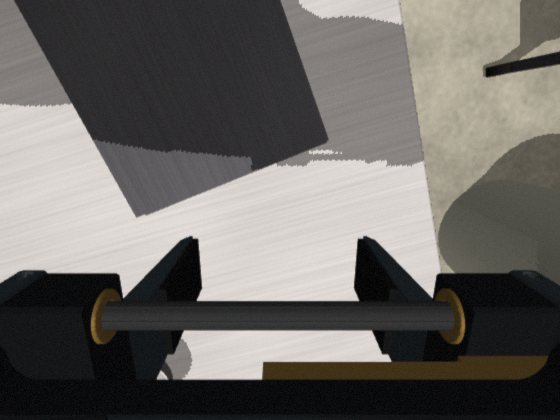

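```bash
python3 - <<'E'
import cv2,numpy as np
t=cv2.imread("pics/top0.png");s=cv2.imread("pics/scene0.png")
cv2.imwrite("pics/c1.png",cv2.resize(t[145:225,170:300],None,fx=6,fy=6,interpolation=cv2.INTER_CUBIC))
cv2.imwrite("pics/c2.png",cv2.resize(t[190:235,360:420],None,fx=10,fy=10,interpolation=cv2.INTER_CUBIC))
cv2.imwrite("pics/c3.png",cv2.resize(s[190:270,280:405],None,fx=6,fy=6,interpolation=cv2.INTER_CUBIC))
E
```

```text
(no output)
```

View pics/c1.png

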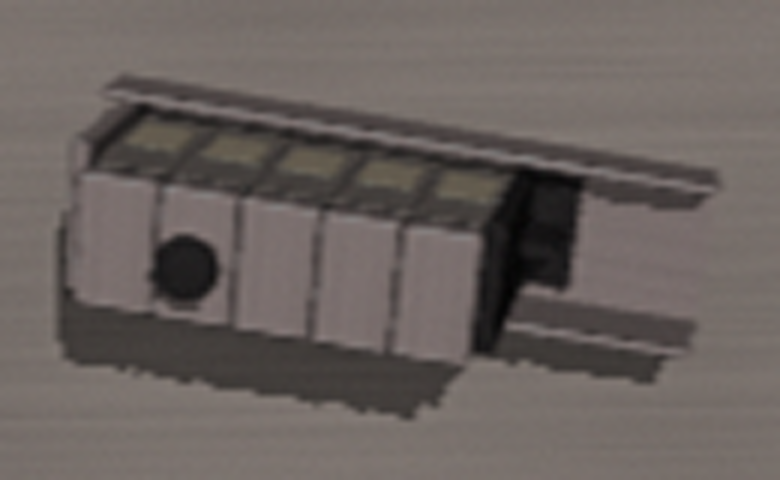

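View pics/c2.png

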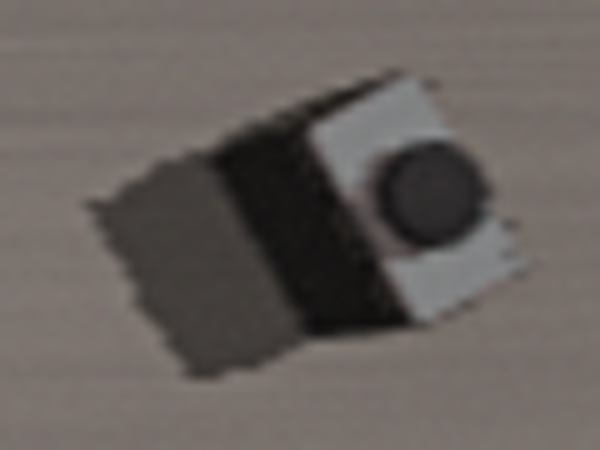

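View pics/c3.png

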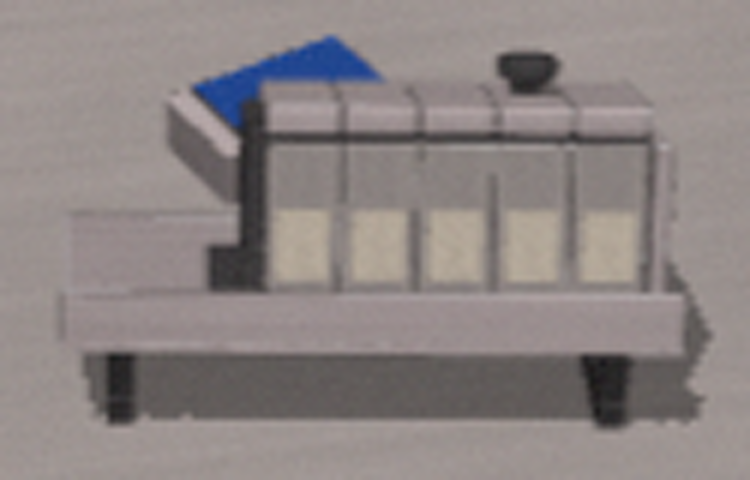

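Candidates: spare knob tin alone at top (397,210); twin with its knob in the row at (201,190), second from the fixed wall; white-capped jar (455,160); blue look-alike (237,245). The choice for the spare is (397,210), confirmed in the crop: steel with a dark round knob. Now the geometry.

```bash
cat > h.py <<'E'
import numpy as np,cv2
from scipy.spatial.transform import Rotation as R
from scipy.optimize import least_squares
CAM={'scene':(437.57020177,286.10148729,210.38264688,[ 1.43702504, -0.16556645,  0.78945499],[ 0.68255413,  0.58022445, -0.29293251, -0.33414069]),
'top':(390.6828051,285.92855099,205.56909468,[ 0.47120654, -0.03004546,  1.03861068],[-0.69997042,  0.71325469, -0.0244787 ,  0.02664491])}
def proj(c,P):
    f,cx,cy,t,q=CAM[c];p=(np.atleast_2d(P)-t)@R.from_quat(q).as_matrix()
    return np.c_[f*p[:,0]/p[:,2]+cx,f*p[:,1]/p[:,2]+cy]
ex=np.array([.905,0,.426]);ez=np.array([-.426,0,.905])
def rp(u,y,h): return np.array([0,y,.034])+u*ex+h*ez
def world(p,P): 
    c,s=np.cos(p[2]),np.sin(p[2]);P=np.atleast_2d(P)
    return np.c_[c*P[:,0]-s*P[:,1]+p[0],s*P[:,0]+c*P[:,1]+p[1],P[:,2]]
E
python3 - <<'E'
from h import *
ys=[.115-.032*i for i in range(6)]
tb=[(78,172),(157,184),(237,195),(322,208),(402,220),(487,232)]
tf=[(75,302),(155,312),(232,325),(310,335),(392,350),(470,360)]
sb=[(652,105),(570,105),(492,105),(418,103),(340,101),(262,100)]
T=np.array(tb+tf)/6+[170,145]; S=np.array(sb)/6+[280,190]
PB=[rp(.024,y,.1) for y in ys];PF=[rp(-.032,y,.1) for y in ys]
f=lambda p:np.r_[(proj('top',world(p,PB+PF))-T).ravel(),(proj('scene',world(p,PB))-S).ravel()]
r=least_squares(f,[.6,.1,0]);print(r.x);print(f(r.x).reshape(-1,2).round(1))
f2=lambda p:f(p)[:24]
r2=least_squares(f2,[.6,.1,0]);print(r2.x);print(f(r2.x).reshape(-1,2).round(1))
# spare
C=np.array([(310,130),(410,75),(525,265),(425,325)])/10+[360,190]
L=np.array([[-.028,.016,.1],[.028,.016,.1],[.028,-.016,.1],[-.028,-.016,.1]])
for k in range(2):
  L2=[L,np.roll(L,1,0)][k]
  g=lambda p:(proj('top',world(p,L2))-C).ravel()
  rr=min((least_squares(g,[.5,-.25,a]) for a in np.arange(0,6.3,.7)),key=lambda z:z.cost)
  print(k,rr.x,rr.cost);print(g(rr.x).round(1))
  print('scene lid',proj('scene',world(rr.x,L2)).round(1).tolist(),proj('scene',world(rr.x,[[0,0,.116],[0,0,0]])))
E
python3 - <<'E'
import cv2
s=cv2.imread("pics/scene0.png")
cv2.imwrite("pics/c4.png",cv2.resize(s[200:260,155:215],None,fx=9,fy=9,interpolation=cv2.INTER_CUBIC))
E
```

```text
[ 0.6181508   0.09432647 -0.16807472]
[[-0.  -0.4]
 [ 0.3 -0.3]
 [ 0.5 -0.2]
 [-0.2 -0.3]
 [ 0.  -0.3]
 [-0.6 -0.3]
 [-0.4  0.3]
 [-0.6  0.6]
 [-0.2  0.5]
 [ 0.1  0.8]
 [-0.4  0.3]
 [-0.1  0.6]
 [-0.6  0.1]
 [ 0.1  0.2]
 [ 0.2  0.2]
 [-0.4  0.5]
 [-0.3  0.9]
 [-0.2  1.1]]
[ 0.61850776  0.09411595 -0.16579154]
[[ 0.  -0.4]
 [ 0.4 -0.4]
 [ 0.6 -0.3]
 [-0.1 -0.4]
 [ 0.2 -0.4]
 [-0.5 -0.5]
 [-0.3  0.3]
 [-0.4  0.6]
 [-0.   0.4]
 [ 0.2  0.7]
 [-0.2  0.1]
 [ 0.1  0.4]
 [-0.7  0.2]
 [ 0.   0.2]
 [ 0.1  0.3]
 [-0.5  0.6]
 [-0.4  1. ]
 [-0.3  1.2]]
0 [ 0.52361718 -0.30605327  5.22202004] 107.28919408516458
[-2.7  7.   7.2  0.8  2.7 -6.8 -7.2 -1. ]
scene lid [[192.6, 216.4], [172.7, 225.1], [167.0, 218.9], [186.7, 210.6]] [[178.84065413 212.73455263]
 [185.73799971 246.81504723]]
1 [ 0.52363501 -0.30600193  3.64327864] 1.9629848038440763
[-1.   0.1  0.4 -1.   1.   0.1 -0.5  0.8]
scene lid [[190.6, 220.6], [179.2, 225.6], [169.3, 214.8], [180.5, 210.2]] [[178.86094156 212.73666858]
 [185.7571284  246.81727063]]
```

View pics/c4.png

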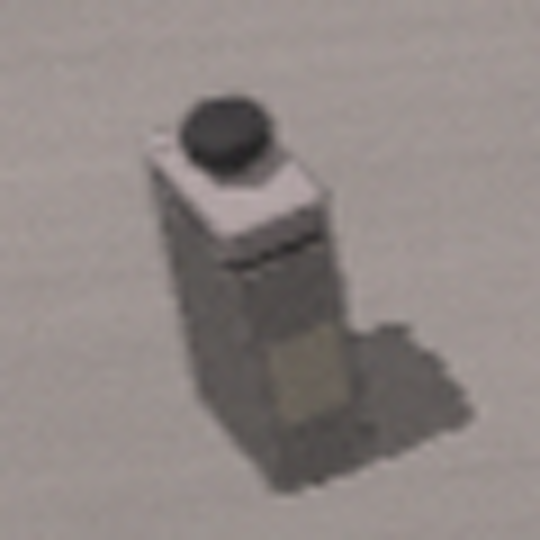

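```bash
cat >> h.py <<'E'
RK=np.array([.6182,.0943,-.168]); SP=np.array([.5236,-.306,.5017])
def rackT(u,y,h):
    Y=R.from_euler('z',RK[2]).as_matrix()
    M=Y@np.c_[[0,1,0],ex/np.linalg.norm(ex),-ez/np.linalg.norm(ez)]
    return world(RK,rp(u,y,h))[0],M
def downT(x,y,z,yaw): # tool y at azimuth yaw
    c,s=np.cos(yaw),np.sin(yaw)
    return np.array([x,y,z]),np.c_[[-s,c,0],[c,s,0],[0,0,-1]]
def rel(T,start=None):
    from plant import sensors
    if start is None:
        s=sensors.sense();p,q=s['ee_pos'],R.from_quat(s['tool_rot'])
    else: p,q=start[0],R.from_matrix(start[1])
    d=q.inv().apply(T[0]-p)*1000;w=(q.inv()*R.from_matrix(T[1])).as_rotvec()
    print('shift mm',d.round(1),'rotvec',w.round(3),'deg',np.degrees(np.linalg.norm(w)).round(1))
def where():
    from plant import sensors
    s=sensors.sense();M=R.from_quat(s['tool_rot']).as_matrix()
    c,sn=np.cos(RK[2]),np.sin(RK[2]);d=s['ee_pos']-[RK[0],RK[1],.034]
    l=np.array([c*d[0]+sn*d[1],-sn*d[0]+c*d[1],d[2]])
    print('t',s['clock'],'p',s['ee_pos'].round(4),'rack u,y,h mm',(1e3*np.array([l@ex,l[1],l@ez])).round(1),'F',s['contact_force'].round(1),'op',round(s['opening'],4),'q',s['joint_positions'].round(2))
E
python3 -c "
from h import *
where();rel(rackT(-.002,.027,.18))"
```

```text
t 0.15 p [0.1952 0.6719 0.2134] rack u,y,h mm [-388.3  498.8  381.2] F [ 0.3 -0.3 -0.4] op 0.0913 q [ 1.25  0.38  1.73  0.    1.03 -0.03]
shift mm [-486.3 -418.8   17.7] rotvec [-0.36  -0.319  1.431] deg 86.5
```

```bash
python3 -m pendant '[[-34,-29,-4,-0.025,-0.022,0.1,0],[-68,-58,-8,-0.05,-0.045,0.2,0],[-102,-88,-12,-0.075,-0.067,0.3,0],[-136,-117,-16,-0.1,-0.09,0.4,0],[-170,-147,-20,-0.125,-0.11,0.5,0]]' 40; python3 -c "
from h import *
where();rel(rackT(-.002,.027,.18))"
```

```text
clock: 0.65
ee_pos: [0.318, 0.4817, 0.2335]
tool_rot: [0.382, 0.92, 0.053, 0.063]
contact_force: [0.4, 0.5, 0.5]
opening: 0.0913
t 0.65 p [0.318  0.4817 0.2335] rack u,y,h mm [-241.4  331.7  334.2] F [0.4 0.5 0.5] op 0.0913 q [ 1.    0.11  2.04 -0.14  0.86  0.3 ]
shift mm [-403.2  -91.    55.2] rotvec [-0.235 -0.208  0.927] deg 56.1
```

```bash
python3 -m pendant '[[-42,-10,-2,-0.024,-0.021,0.1,0],[-84,-20,-4,-0.048,-0.042,0.2,0],[-126,-30,-4,-0.072,-0.063,0.3,0],[-168,-40,-4,-0.096,-0.084,0.4,0],[-210,-48,0,-0.12,-0.105,0.5,0]]'; python3 -c "
from h import *
where();rel(rackT(-.002,.027,.18))"
```

```text
clock: 1.15
ee_pos: [0.4321, 0.2972, 0.2428]
tool_rot: [0.597, 0.787, 0.103, 0.119]
contact_force: [1.3, 0.5, -0.7]
opening: 0.0913
t 1.15 p [0.4321 0.2972 0.2428] rack u,y,h mm [-107.8  168.9  281.6] F [ 1.3  0.5 -0.7] op 0.0913 q [ 0.65 -0.04  2.2  -0.26  0.73  0.54]
shift mm [-183.5   46.2   76.2] rotvec [-0.115 -0.099  0.423] deg 25.8
```

```bash
python3 -m pendant '[[-42,10,0,-0.029,-0.025,0.106,0],[-84,20,10,-0.058,-0.05,0.212,0],[-126,30,30,-0.086,-0.074,0.317,0],[-160,40,55,-0.115,-0.099,0.423,0],[-183.5,46,76,-0.115,-0.099,0.423,0]]'; python3 -c "
from h import *
where();rel(rackT(-.002,.027,.18))"
```

```text
clock: 1.65
ee_pos: [0.5457, 0.1323, 0.1955]
tool_rot: [0.747, 0.628, 0.141, 0.167]
contact_force: [0.0, 0.4, 0.1]
opening: 0.091
t 1.65 p [0.5457 0.1323 0.1955] rack u,y,h mm [ -1.6  25.3 179.3] F [0.  0.4 0.1] op 0.091 q [ 0.29  0.06  2.23 -0.42  0.49  0.79]
shift mm [ 1.7 -0.4 -0.8] rotvec [ 0.001  0.002 -0.005] deg 0.3
```

```bash
cat >> h.py <<'E'
HE=np.array([[-9.94374038e-04,-9.54310177e-01,-2.98816158e-01,8.41287049e-02],[9.99999277e-01,-7.46948234e-04,-9.42228221e-04,8.43891087e-04],[6.75977779e-04,-2.98816879e-01,9.54310230e-01,-1.70675283e-01],[0,0,0,1]])
KW=(319.93240829,277.46950907,212.23892294)
def wproj(pose,P):
    M=R.from_quat(pose[1]).as_matrix()
    t=(np.atleast_2d(P)-pose[0])@M
    c=(t-HE[:3,3])@HE[:3,:3]
    return np.c_[KW[0]*c[:,0]/c[:,2]+KW[1],KW[0]*c[:,1]/c[:,2]+KW[2]]
def wsnap(name,crop=None):
    from plant import sensors,imaging
    s=sensors.sense();d=imaging.snapshot('wrist')
    print(repr(s['ee_pos'].tolist()),repr(s['tool_rot'].tolist()))
    cv2.imwrite(f'pics/{name}.png',d['img']);return (s['ee_pos'],s['tool_rot']),d['img']
E
python3 -c "
from h import *
p,im=wsnap('w1')
for y in [.115,.083,.051,.019,-.013,-.045]: print(y,wproj(p,world(RK,[rp(.024,y,.1),rp(-.032,y,.1)])).round(0).tolist())
cv2.imwrite('pics/w1b.png',cv2.resize(im,(784,588)))"
```

```text
[0.5457406938501379, 0.1322632394678759, 0.19551827533934785] [0.7470628778683317, 0.6277778649095003, 0.1408727560500151, 0.1671731899666577]
0.115 [[310.0, 104.0], [235.0, 104.0]]
0.083 [[309.0, 148.0], [237.0, 148.0]]
0.051 [[308.0, 188.0], [238.0, 189.0]]
0.019 [[308.0, 226.0], [240.0, 226.0]]
-0.013 [[307.0, 261.0], [242.0, 261.0]]
-0.045 [[306.0, 294.0], [243.0, 294.0]]
```

View pics/w1.png

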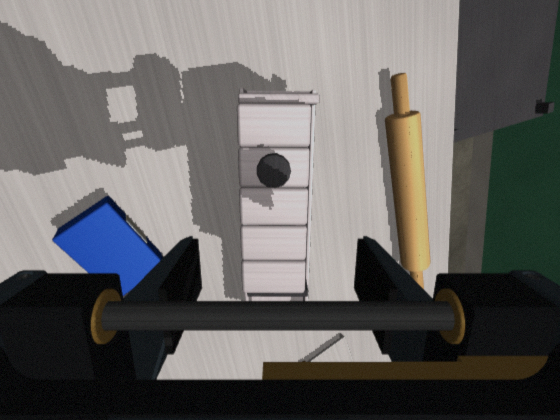

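The wrist view agrees with the fitted rack (lid edges near rows 104/147/187/226/260/293, predicted within 1–2 px). Descending.

```bash
python3 -m pendant '[[1,-1,25,0,0,-0.005,0],[1.7,-1,55,0,0,-0.005,0],[1.7,-1,85,0,0,-0.005,0],[1.7,-1,112,0,0,-0.005,0],[1.7,-1,122,0,0,-0.005,0]]'; python3 -c "
from h import *
where()"; python3 -m pendant '[[0,0,0,0,0,0,80],[0,0,0,0,0,0,130],[0,0,0,0,0,0,180],[0,0,0,0,0,0,220],[0,0,0,0,0,0,255]]' 40;python3 -c "
from h import *
where()"
```

```text
clock: 2.2
ee_pos: [0.5968, 0.125, 0.0844]
tool_rot: [0.746, 0.631, 0.132, 0.167]
contact_force: [-0.4, -0.3, -0.8]
opening: 0.0915
t 2.2 p [0.5968 0.125  0.0844] rack u,y,h mm [-2.3 26.7 56.8] F [-0.4 -0.3 -0.8] op 0.0915 q [ 0.25  0.34  2.17 -0.64  0.31  0.99]
clock: 2.7
ee_pos: [0.5964, 0.1251, 0.0849]
tool_rot: [0.746, 0.631, 0.132, 0.167]
contact_force: [-6.3, 0.9, 7.4]
opening: 0.0558
t 2.7 p [0.5964 0.1251 0.0849] rack u,y,h mm [-2.5 26.7 57.4] F [-6.3  0.9  7.4] op 0.0558 q [ 0.25  0.33  2.17 -0.64  0.31  0.99]
```

```bash
python3 -c "
from h import *
where();rel(rackT(-.003,-.021,.057));rel(rackT(-.003,.027,.057))"
```

```text
t 2.7 p [0.5964 0.1251 0.0849] rack u,y,h mm [-2.5 26.7 57.4] F [-6.3  0.9  7.4] op 0.0558 q [ 0.25  0.33  2.17 -0.64  0.31  0.99]
shift mm [-47.7  -0.7   1. ] rotvec [-0.012  0.014  0.004] deg 1.0
shift mm [ 0.3 -0.5  0.4] rotvec [-0.012  0.014  0.004] deg 1.0
```

```bash
python3 -m pendant '[[-3,0,0,0,0,0,255],[-7,0,0,0,0,0,255],[-12,0,0,0,0,0,255],[-17,0,0,0,0,0,255],[-22,0,0.2,0,0,0,255]]' 40; python3 -c "
from h import *
where();rel(rackT(-.003,-.021,.057))"
```

```text
clock: 3.2
ee_pos: [0.5934, 0.1046, 0.0886]
tool_rot: [0.747, 0.631, 0.128, 0.167]
contact_force: [0.3, 2.7, -3.1]
opening: 0.0562
t 3.2 p [0.5934 0.1046 0.0886] rack u,y,h mm [-0.4  6.  60.6] F [ 0.3  2.7 -3.1] op 0.0562 q [ 0.21  0.32  2.18 -0.6   0.31  0.93]
shift mm [-26.9  -2.6   4.2] rotvec [-0.017  0.02   0.004] deg 1.5
```

```bash
python3 -m pendant '[[-4,-1,2,0.02,0,0,255],[-9,-2,3,0.03,0,0,255],[-14,-2,3.5,0.03,0,0,255],[-19,-2.5,4,0.03,0,0,255],[-23,-2.5,4,0.03,0,0,255]]' 40; python3 -c "
from h import *
where();rel(rackT(-.003,-.021,.057))"
```

```text
clock: 3.7
ee_pos: [0.5903, 0.0828, 0.0861]
tool_rot: [0.749, 0.632, 0.121, 0.156]
contact_force: [-5.8, 12.7, 13.3]
opening: 0.0557
t 3.7 p [0.5903 0.0828 0.0861] rack u,y,h mm [ -0.9 -16.   58. ] F [-5.8 12.7 13.3] op 0.0557 q [ 0.16  0.31  2.18 -0.49  0.31  0.78]
shift mm [-4.9 -2.   1.2] rotvec [-0.043  0.017  0.004] deg 2.7
```

```bash
python3 -m pendant '[[-3,0,0,0,0,0,255],[-5,0,0,0,0,0,255],[-5,0,0,0,0,0,120],[-5,0,0,0,0,0,50],[-5,0,0,0,0,0,0]]' 40; python3 -c "
from h import *
where();rel(rackT(-.003,-.021,.18))"
```

```text
clock: 4.2
ee_pos: [0.5896, 0.0781, 0.087]
tool_rot: [0.749, 0.632, 0.12, 0.156]
contact_force: [0.3, -0.3, 1.0]
opening: 0.0692
t 4.2 p [0.5896 0.0781 0.087 ] rack u,y,h mm [ -0.5 -20.8  58.8] F [ 0.3 -0.3  1. ] op 0.0692 q [ 0.16  0.31  2.19 -0.48  0.31  0.76]
shift mm [  -2.4   -7.9 -121. ] rotvec [-0.045  0.019  0.004] deg 2.8
```

```bash
python3 -m pendant '[[0,0,-12,0,0,0,0],[0,0,-45,0,0,0,0],[0,0,-85,0,0,0,0],[0,0,-120,-0.02,0,0,0],[0,0,-120,-0.04,0,0,0]]'; python3 -c "
from h import *
where()
p,im=wsnap('w2')
for y in [.115,.083,.051,.019]: print(y,wproj(p,world(RK,[rp(.024,y,.1),rp(-.032,y,.1)])).round(0).tolist())
from plant import imaging
for n,c in (('scene',(190,270,280,405)),('top',(145,225,170,300))):
  i=imaging.snapshot(n)['img'];cv2.imwrite(f'pics/{n}1.png',cv2.resize(i[c[0]:c[1],c[2]:c[3]],None,fx=6,fy=6,interpolation=cv2.INTER_CUBIC))
"
```

```text
clock: 4.7
ee_pos: [0.5451, 0.0887, 0.2028]
tool_rot: [0.745, 0.629, 0.135, 0.173]
contact_force: [0.6, 0.4, 0.1]
opening: 0.0913
t 4.7 p [0.5451 0.0887 0.2028] rack u,y,h mm [  7.5 -17.7 183. ] F [0.6 0.4 0.1] op 0.0913 q [ 0.2   0.02  2.25 -0.37  0.48  0.67]
[0.5451090009812256, 0.08874251955803915, 0.20277400403175866] [0.7453927828077896, 0.6294987498616629, 0.13520188334142766, 0.17274656002825076]
0.115 [[300.0, 38.0], [221.0, 38.0]]
0.083 [[299.0, 87.0], [223.0, 86.0]]
0.051 [[298.0, 131.0], [225.0, 131.0]]
0.019 [[297.0, 173.0], [227.0, 173.0]]
```

View pics/w2.png

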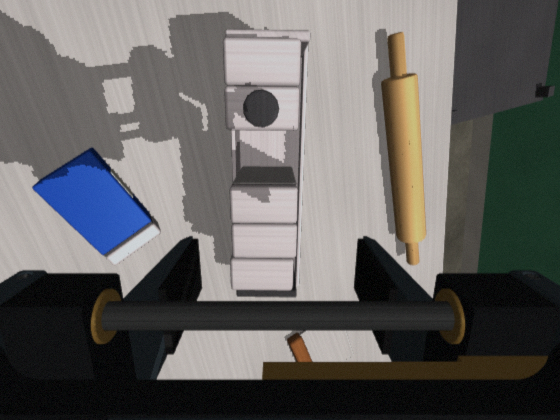

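View pics/scene1.png

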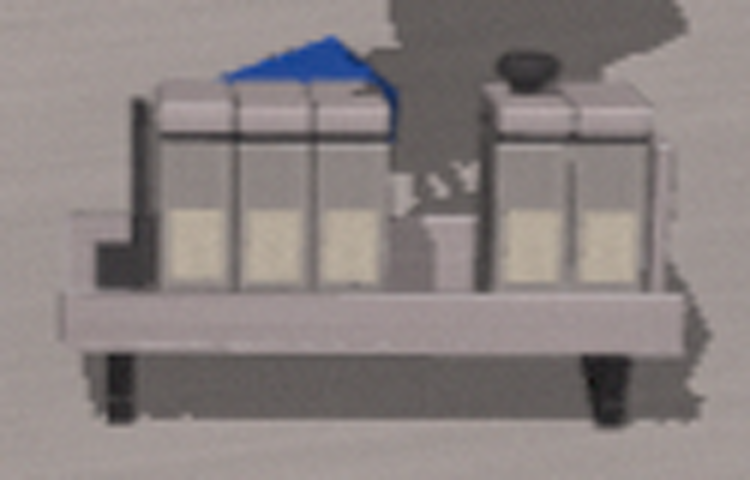

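```bash
python3 -c "
from h import *
rel(downT(.5236,-.306,.2,.5017))"
```

```text
shift mm [-391.8   40.5   24.9] rotvec [ 0.413  0.164 -0.659] deg 45.5
```

```bash
python3 -m pendant '[[-42,0,-5,0.04,0.016,-0.066,0],[-84,4,0,0.09,0.035,-0.14,0],[-126,10,5,0.14,0.055,-0.22,0],[-168,15,10,0.19,0.075,-0.3,0],[-210,20,14,0.23,0.09,-0.37,0]]'; python3 -c "
from h import *
where();rel(downT(.5236,-.306,.19,.5017))"
```

```text
clock: 5.35
ee_pos: [0.533, -0.0794, 0.1982]
tool_rot: [0.631, 0.769, 0.061, 0.081]
contact_force: [1.2, 0.2, -0.4]
opening: 0.0912
t 5.35 p [ 0.533  -0.0794  0.1982] rack u,y,h mm [  20.3 -185.5  172. ] F [ 1.2  0.2 -0.4] op 0.0912 q [-0.21  0.06  2.17  0.05  0.7  -0.44]
shift mm [-220.   -55.1    8. ] rotvec [ 0.189  0.078 -0.304] deg 21.0
```

```bash
python3 -m pendant '[[-44,-11,0,0.05,0.02,-0.08,0],[-88,-22,0,0.1,0.04,-0.16,0],[-132,-33,2,0.15,0.06,-0.24,0],[-176,-44,5,0.19,0.078,-0.304,0],[-220,-55,8,0.19,0.078,-0.304,0]]'; python3 -c "
from h import *
where();rel(downT(.5236,-.306,.19,.5017))
p,im=wsnap('w3')
L=[[-.028,.016,.1],[.028,.016,.1],[.028,-.016,.1],[-.028,-.016,.1],[0,0,.116]]
print(wproj(p,world(SP,L)).round(0).tolist())"
```

```text
clock: 5.85
ee_pos: [0.5238, -0.3079, 0.1891]
tool_rot: [0.508, 0.861, 0.0, -0.002]
contact_force: [1.2, 0.5, 0.1]
opening: 0.0911
t 5.85 p [ 0.5238 -0.3079  0.1891] rack u,y,h mm [  42.7 -412.3  151.4] F [1.2 0.5 0.1] op 0.0911 q [-0.57  0.27  1.94  0.    0.94 -1.07]
shift mm [ 1.8  0.7 -0.9] rotvec [-0.002 -0.003  0.003] deg 0.3
[0.5238226730192538, -0.3078807044990896, 0.1891125457282395] [0.5082695619934311, 0.8611960468643343, 0.0001342198361557523, -0.0018447767573827067]
[[244.0, 195.0], [311.0, 196.0], [310.0, 231.0], [245.0, 231.0], [278.0, 220.0]]
```

View pics/w3.png

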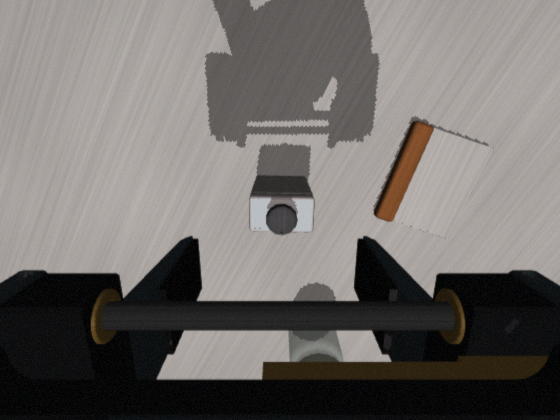

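```bash
python3 -m pendant '[[2,3,25,-0.002,-0.003,0.003,0],[2,3,60,-0.002,-0.003,0.003,0],[2,3,95,-0.002,-0.003,0.003,0],[2,3,118,-0.002,-0.003,0.003,0],[2,3,126,-0.002,-0.003,0.003,0]]'; python3 -m pendant '[[0,0,0,0,0,0,80],[0,0,0,0,0,0,130],[0,0,0,0,0,0,180],[0,0,0,0,0,0,220],[0,0,0,0,0,0,255]]' 35;python3 -c "
from h import *
where();rel(rackT(0,.03,.2))"
```

```text
clock: 6.4
ee_pos: [0.5236, -0.3086, 0.0597]
tool_rot: [0.511, 0.86, 0.0, -0.002]
contact_force: [0.3, -0.3, 0.1]
opening: 0.0913
clock: 6.9
ee_pos: [0.5241, -0.3088, 0.0607]
tool_rot: [0.511, 0.86, 0.0, -0.001]
contact_force: [0.4, 1.1, 5.5]
opening: 0.0557
t 6.9 p [ 0.5241 -0.3088  0.0607] rack u,y,h mm [ -11.6 -413.2   34.9] F [0.4 1.1 5.5] op 0.0557 q [-0.57  0.46  1.97  0.    0.72 -1.07]
shift mm [ 385.7  226.8 -153.7] rotvec [-0.424 -0.148  0.655] deg 45.5
```

```bash
python3 -m pendant '[[0,0,-15,0,0,0,255],[0,0,-45,0,0,0,255],[0,0,-85,0,0,0,255],[0,0,-125,0,0,0,255],[0,0,-165,0,0,0,255]]' 35;python3 -c "
from h import *
where();rel(rackT(0,.03,.2));rel(rackT(-.03,-.1,.24))
p,im=wsnap('w4')"
```

```text
clock: 7.4
ee_pos: [0.524, -0.3089, 0.2285]
tool_rot: [0.511, 0.86, 0.0, -0.0]
contact_force: [0.0, 0.0, -1.0]
opening: 0.0562
t 7.4 p [ 0.524  -0.3089  0.2285] rack u,y,h mm [  59.8 -413.3  186.9] F [ 0.  0. -1.] op 0.0562 q [-0.57  0.22  1.92  0.    1.01 -1.07]
shift mm [385.4 227.   14. ] rotvec [-0.424 -0.148  0.655] deg 45.5
shift mm [310.6 111.9  -9.5] rotvec [-0.424 -0.148  0.655] deg 45.5
[0.5240030660278445, -0.3089176425603626, 0.22853437103878016] [0.5109718358633452, 0.8595972631385008, 0.00034654366297047473, -0.00045614332288848337]
```

View pics/w4.png

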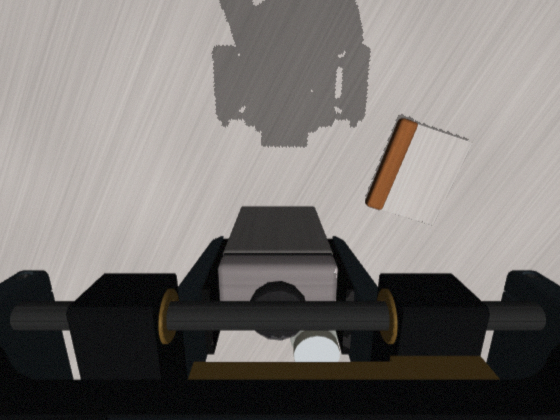

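```bash
python3 -c "
from h import *
im=cv2.imread('pics/w4.png');cv2.imwrite('pics/w4c.png',cv2.resize(im[190:340,200:360],None,fx=5,fy=5,interpolation=cv2.INTER_CUBIC))
for ox in (-.004,-.002,0,.002,.004):
  print(ox,wproj((np.zeros(3),[0,0,0,1]),[[ox+.016,.028,.0607],[ox+.016,-.028,.0607],[ox+.016,.028,-.0393],[ox+.016,-.028,-.0393],[ox,0,-.0553]]).round(0).tolist())"
```

```text
-0.004 [[314.0, 212.0], [240.0, 212.0], [337.0, 277.0], [215.0, 277.0], [276.0, 329.0]]
-0.002 [[314.0, 209.0], [240.0, 209.0], [337.0, 273.0], [215.0, 273.0], [276.0, 325.0]]
0 [[314.0, 207.0], [240.0, 207.0], [337.0, 269.0], [215.0, 269.0], [276.0, 321.0]]
0.002 [[314.0, 204.0], [239.0, 204.0], [338.0, 265.0], [214.0, 265.0], [276.0, 317.0]]
0.004 [[314.0, 202.0], [239.0, 202.0], [338.0, 261.0], [214.0, 261.0], [276.0, 312.0]]
```

View pics/w4c.png

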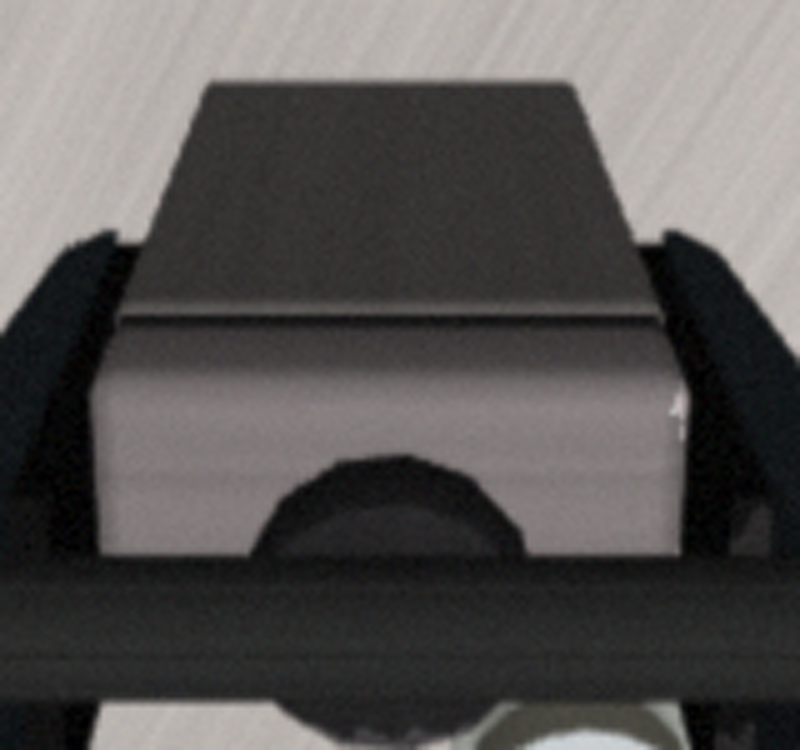

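```bash
python3 -m pendant '[[40,20,-10,-0.045,-0.015,0.07,255],[80,40,-20,-0.09,-0.03,0.14,255],[120,62,-25,-0.14,-0.048,0.215,255],[160,86,-25,-0.185,-0.064,0.285,255],[200,110,-25,-0.23,-0.08,0.355,255]]' 35;python3 -c "
from h import *
where();rel(rackT(-.001,.029,.2))"
```

```text
clock: 7.95
ee_pos: [0.5272, -0.0807, 0.261]
tool_rot: [0.651, 0.748, 0.08, 0.097]
contact_force: [1.6, 0.3, -0.9]
opening: 0.0559
t 7.95 p [ 0.5272 -0.0807  0.261 ] rack u,y,h mm [  42.  -187.8  231.2] F [ 1.6  0.3 -0.9] op 0.0559 q [-0.22 -0.05  2.17  0.07  0.78 -0.4 ]
shift mm [216.3  29.3  46.2] rotvec [-0.183 -0.063  0.298] deg 20.4
```

```bash
python3 -m pendant '[[43,4,0,-0.046,-0.016,0.075,255],[86,8,0,-0.092,-0.032,0.15,255],[130,14,5,-0.138,-0.048,0.225,255],[175,22,22,-0.183,-0.063,0.298,255],[216,29,40,-0.183,-0.063,0.298,255]]' 35;python3 -m pendant '[[0,0,0,0,0,0,255],[0,0,0,0,0,0,255],[0,0,0,0,0,0,255],[0,0,0,0,0,0,255],[0,0,0,0,0,0,255]]' 35; python3 -c "
from h import *
where();rel(rackT(-.001,.029,.2));
p,im=wsnap('w5')
for y in [.115,.083,.051,.019,.009]: print(y,wproj(p,world(RK,[rp(.024,y,.1),rp(-.032,y,.1)])).round(0).tolist())"
```

```text
clock: 8.45
ee_pos: [0.5337, 0.1141, 0.2311]
tool_rot: [0.746, 0.629, 0.142, 0.167]
contact_force: [1.3, -0.6, -0.9]
opening: 0.0559
clock: 8.95
ee_pos: [0.534, 0.1131, 0.2316]
tool_rot: [0.746, 0.628, 0.142, 0.168]
contact_force: [0.1, -0.5, 0.0]
opening: 0.0557
t 8.95 p [0.534  0.1131 0.2316] rack u,y,h mm [  6.2   4.5 215.5] F [ 0.1 -0.5  0. ] op 0.0557 q [ 0.25 -0.04  2.25 -0.34  0.55  0.68]
shift mm [24.5 -7.3 15.4] rotvec [ 0.003 -0.    -0.003] deg 0.3
[0.5340056569135854, 0.11309912855973492, 0.23159752290532862] [0.7462126061954885, 0.6283800330340447, 0.1422085702449763, 0.1675768569580814]
0.115 [[297.0, 79.0], [230.0, 79.0]]
0.083 [[297.0, 119.0], [231.0, 119.0]]
0.051 [[296.0, 156.0], [233.0, 157.0]]
0.019 [[296.0, 191.0], [235.0, 192.0]]
0.009 [[296.0, 202.0], [235.0, 202.0]]
```

View pics/w5.png

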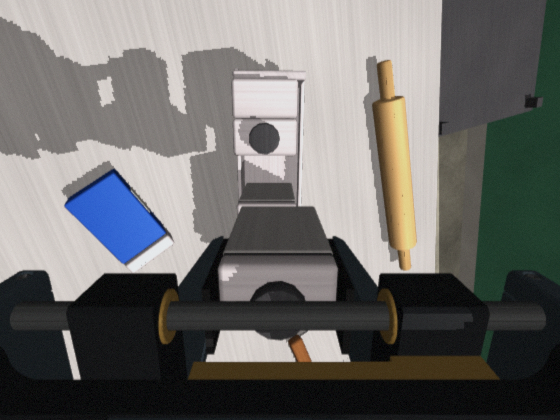

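```bash
python3 -m pendant '[[10,-3,0,0,0,0,255],[20,-6,0,0,0,-0.003,255],[25.5,-6,5,0,0,-0.003,255],[25.5,-6,10,0.003,0,-0.003,255],[25.5,-6,15,0.003,0,-0.003,255]]' 35;python3 -m pendant '[[0,0,0,0,0,0,255],[0,0,0,0,0,0,255],[0,0,0,0,0,0,255],[0,0,0,0,0,0,255],[0,0,0,0,0,0,255]]' 35; python3 -c "
from h import *
where();rel(rackT(0,.030,.17))"
```

```text
clock: 9.5
ee_pos: [0.5396, 0.1379, 0.2149]
tool_rot: [0.746, 0.63, 0.141, 0.167]
contact_force: [0.7, -0.5, -0.8]
opening: 0.0559
clock: 10.0
ee_pos: [0.5396, 0.1379, 0.2151]
tool_rot: [0.746, 0.63, 0.141, 0.167]
contact_force: [-0.6, 0.3, -1.0]
opening: 0.0559
t 10.0 p [0.5396 0.1379 0.2151] rack u,y,h mm [  0.4  29.8 200. ] F [-0.6  0.3 -1. ] op 0.0559 q [ 0.3   0.02  2.23 -0.39  0.53  0.77]
shift mm [ 0.2 -0.4 29.9] rotvec [-0. -0. -0.] deg 0.0
```

Good alignment; down to just below the lids' height and look.

```bash
python3 -m pendant '[[0,0,10,0,0,0,255],[0,0,20,0,0,0,255],[0,0,28,0,0,0,255],[0,0,34,0,0,0,255],[0,0,36,0,0,0,255]]' 35; python3 -c "
from h import *
where();rel(rackT(0,.030,.061))
from plant import imaging
p,im=wsnap('w6')
for n,c in (('scene',(180,260,280,405)),):
  i=imaging.snapshot(n)['img'];cv2.imwrite(f'pics/{n}2.png',cv2.resize(i[c[0]:c[1],c[2]:c[3]],None,fx=6,fy=6,interpolation=cv2.INTER_CUBIC))"
```

```text
clock: 10.5
ee_pos: [0.5546, 0.1351, 0.1814]
tool_rot: [0.746, 0.63, 0.14, 0.166]
contact_force: [0.4, 0.2, -1.3]
opening: 0.0558
t 10.5 p [0.5546 0.1351 0.1814] rack u,y,h mm [-1.00e-01  2.96e+01  1.63e+02] F [ 0.4  0.2 -1.3] op 0.0558 q [ 0.29  0.1   2.22 -0.43  0.46  0.81]
shift mm [  0.4   0.2 102. ] rotvec [-0.001  0.     0.   ] deg 0.1
[0.5546174762788189, 0.13512464491372872, 0.18140083855913003] [0.7456500390755, 0.6298066063674225, 0.14030528834312775, 0.1663252352038253]
```

View pics/w6.png

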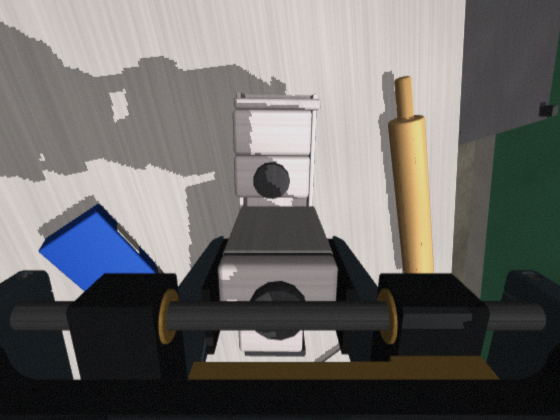

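View pics/scene2.png

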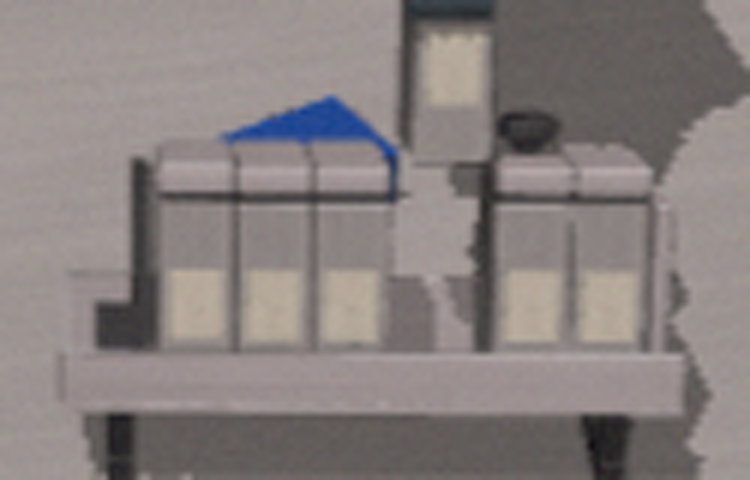

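```bash
python3 -c "
from h import *
c=lambda u,y,h:((proj('scene',world(RK,[rp(u,y,h)]))[0]-[280,180])*6).round(0)
for ox in (0,.001,.002,.003): print(ox,c(.028,.0296+ox+.016,.102),c(.028,.0296+ox-.016,.102), c(-.028,.0296+ox-.016,.102))
print('twin edge low/high',c(.024,.051,.03),c(.024,.051,.095),'b edge')
for y in (.005,.008,.011): print(y,c(.024,y,.03),c(.024,y,.095))"
```

```text
0 [481. 163.] [404. 164.] [388. 138.]
0.001 [484. 163.] [406. 164.] [390. 138.]
0.002 [486. 163.] [409. 164.] [393. 138.]
0.003 [489. 163.] [411. 164.] [395. 138.]
twin edge low/high [488. 330.] [493. 178.] b edge
0.005 [378. 330.] [381. 178.]
0.008 [385. 330.] [389. 178.]
0.011 [392. 330.] [396. 178.]
```

```bash
python3 -c "
from h import *
im=cv2.imread('pics/w6.png');cv2.imwrite('pics/w6c.png',cv2.resize(im[145:225,220:330],None,fx=7,fy=7,interpolation=cv2.INTER_CUBIC))
p=([0.5546174762788189, 0.13512464491372872, 0.18140083855913003],[0.7456500390755, 0.6298066063674225, 0.14030528834312775, 0.1663252352038253])
for y in (.083,.051,.0456): print(y,wproj(p,world(RK,[rp(.024,y,.1),rp(-.032,y,.1)])))
im=cv2.imread('pics/scene2.png');cv2.imwrite('pics/s2c.png',cv2.resize(im[60:300,350:520],None,fx=2.4,fy=2.4))
"
```

```text
0.083 [[309.93187486 156.41993141]
 [232.73153144 156.47624387]]
0.051 [[308.68747719 199.0605791 ]
 [234.54408296 199.09371544]]
0.0456 [[308.48714174 205.92529238]
 [234.8358923  205.95485897]]
```

View pics/w6c.png

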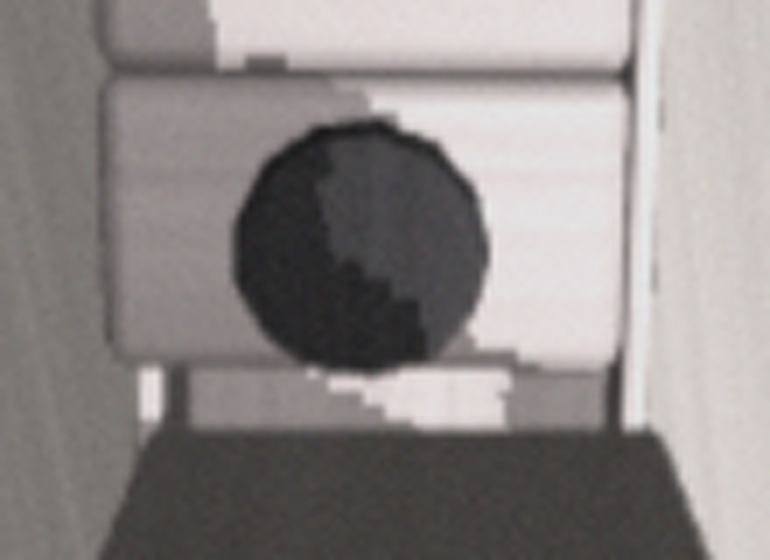

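View pics/s2c.png

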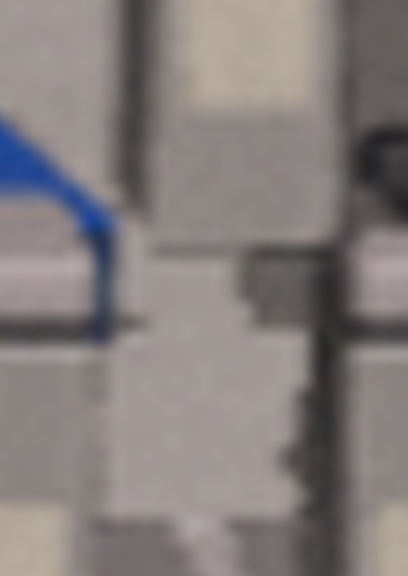

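Clearances average out as centred (wrist ~6 mm to the twin, scene ~3 mm; gap about 40 mm). Descending in steps, watching force.

```bash
python3 -m pendant '[[0,0,6,0,0,0,255],[0,0,12,0,0,0,255],[0,0,18,0,0,0,255],[0,0,24,0,0,0,255],[0,0,28,0,0,0,255]]' 35; python3 -c "
from h import *
where();rel(rackT(0,.030,.061))"
```

```text
clock: 11.1
ee_pos: [0.5665, 0.1332, 0.156]
tool_rot: [0.746, 0.63, 0.14, 0.166]
contact_force: [0.4, -0.2, -0.8]
opening: 0.0561
t 11.1 p [0.5665 0.1332 0.156 ] rack u,y,h mm [-1.000e-01  2.970e+01  1.349e+02] F [ 0.4 -0.2 -0.8] op 0.0561 q [ 0.28  0.16  2.21 -0.48  0.41  0.85]
shift mm [ 0.4  0.2 73.9] rotvec [-0.001  0.    -0.   ] deg 0.1
```

```bash
python3 -m pendant '[[0,0,8,0,0,0,255],[0,0,16,0,0,0,255],[0,0,24,0,0,0,255],[0,0,30,0,0,0,255],[0,0,34,0,0,0,255]]' 35; python3 -c "
from h import *
where();rel(rackT(0,.030,.061))
from plant import imaging
for n,c in (('scene',(180,260,280,405)),):
  i=imaging.snapshot(n)['img'];cv2.imwrite(f'pics/{n}3.png',cv2.resize(i[c[0]:c[1],c[2]:c[3]],None,fx=6,fy=6,interpolation=cv2.INTER_CUBIC))"
```

```text
clock: 11.6
ee_pos: [0.5808, 0.1306, 0.1245]
tool_rot: [0.746, 0.63, 0.14, 0.166]
contact_force: [0.3, -0.3, -0.6]
opening: 0.0557
t 11.6 p [0.5808 0.1306 0.1245] rack u,y,h mm [ -0.3  29.6 100.2] F [ 0.3 -0.3 -0.6] op 0.0557 q [ 0.26  0.24  2.2  -0.54  0.35  0.91]
shift mm [ 0.4  0.3 39.2] rotvec [-0.002  0.     0.   ] deg 0.1
```

View pics/scene3.png

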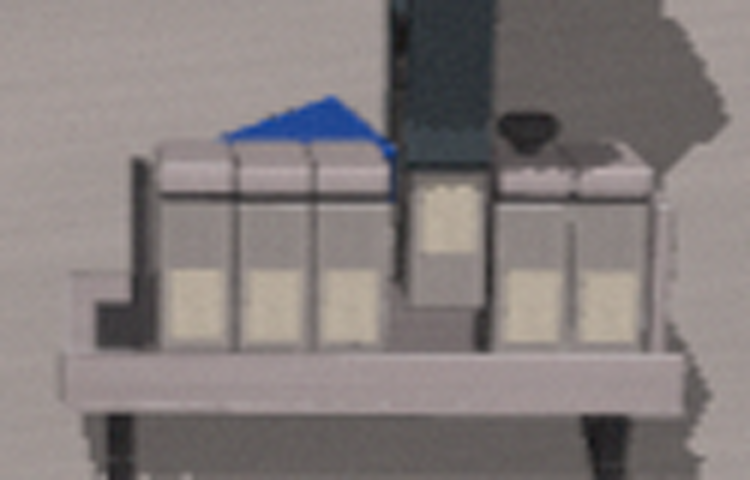

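```bash
python3 -m pendant '[[0,0,8,0,0,0,255],[0,0,16,0,0,0,255],[0,0,24,0.005,0,0,255],[0,0,30,0.01,0,0,255],[0,0,33,0.01,0,0,255]]' 35; python3 -c "
from h import *
where();rel(rackT(0,.030,.061))"
```

```text
clock: 12.15
ee_pos: [0.5948, 0.1281, 0.0936]
tool_rot: [0.747, 0.631, 0.137, 0.162]
contact_force: [0.4, 1.1, -1.0]
opening: 0.056
t 12.15 p [0.5948 0.1281 0.0936] rack u,y,h mm [-0.6 29.4 66.2] F [ 0.4  1.1 -1. ] op 0.056 q [ 0.25  0.31  2.17 -0.58  0.31  0.94]
shift mm [0.6 0.7 5.2] rotvec [-0.013  0.001 -0.   ] deg 0.7
```

```bash
python3 -m pendant '[[0,0,1,0,0,0,255],[0,0,2,0.005,0,0,255],[0,0,3,0.01,0,0,255],[0,0,4,0.01,0,0,255],[0,0,5,0.01,0,0,255]]' 35; python3 -c "
from h import *
where();rel(rackT(0,.030,.061))"
```

```text
clock: 12.65
ee_pos: [0.5969, 0.1278, 0.0896]
tool_rot: [0.747, 0.631, 0.134, 0.159]
contact_force: [-26.0, 3.0, 36.7]
opening: 0.0561
t 12.65 p [0.5969 0.1278 0.0896] rack u,y,h mm [-0.4 29.5 61.6] F [-26.    3.   36.7] op 0.0561 q [ 0.24  0.33  2.16 -0.56  0.31  0.92]
shift mm [0.5 0.4 0.6] rotvec [-0.022  0.001 -0.   ] deg 1.3
```

```bash
python3 -m pendant '[[0,0,-1,0,0,0,255],[0,0,-1,0,0,0,180],[0,0,-1,0,0,0,100],[0,0,-1,0,0,0,0],[0,0,-1,0,0,0,0]]' 35; python3 -m pendant '[[0,0,-20,0,0,0,0],[0,0,-55,0,0,0,0],[0,0,-95,0,0,0,0],[0,0,-130,0,0,0,0],[0,0,-140,0,0,0,0]]'; python3 -c "
from h import *
where()
from plant import imaging
p,im=wsnap('w7')
for n,c in (('scene',(180,260,280,405)),('top',(145,225,170,300))):
  i=imaging.snapshot(n)['img'];cv2.imwrite(f'pics/{n}4.png',cv2.resize(i[c[0]:c[1],c[2]:c[3]],None,fx=6,fy=6,interpolation=cv2.INTER_CUBIC))"
```

```text
clock: 13.15
ee_pos: [0.5966, 0.1279, 0.0905]
tool_rot: [0.747, 0.631, 0.134, 0.159]
contact_force: [0.6, 0.5, -0.1]
opening: 0.069
clock: 13.65
ee_pos: [0.5409, 0.1381, 0.2218]
tool_rot: [0.747, 0.631, 0.136, 0.159]
contact_force: [1.2, -0.4, -0.8]
opening: 0.0913
t 13.65 p [0.5409 0.1381 0.2218] rack u,y,h mm [  4.4  30.2 205.6] F [ 1.2 -0.4 -0.8] op 0.0913 q [ 0.3   0.01  2.22 -0.35  0.56  0.73]
[0.5408608551468037, 0.13808426571461124, 0.22181828123136638] [0.7470974494046245, 0.630901673170181, 0.13561003875700703, 0.15943148143479582]
```

View pics/scene4.png

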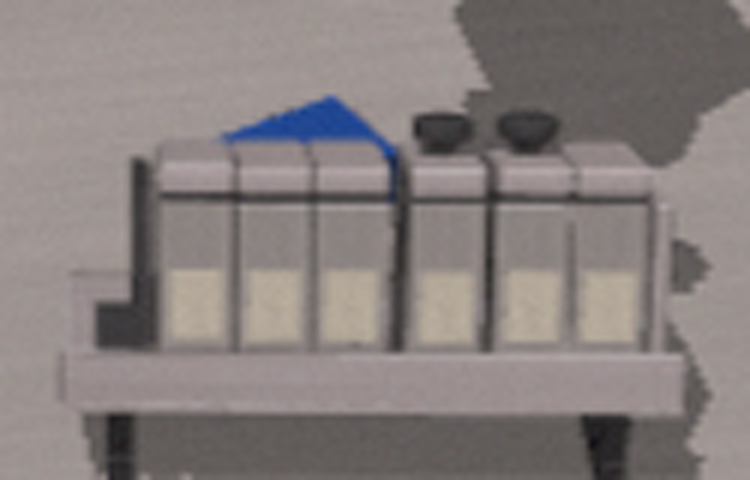

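View pics/w7.png

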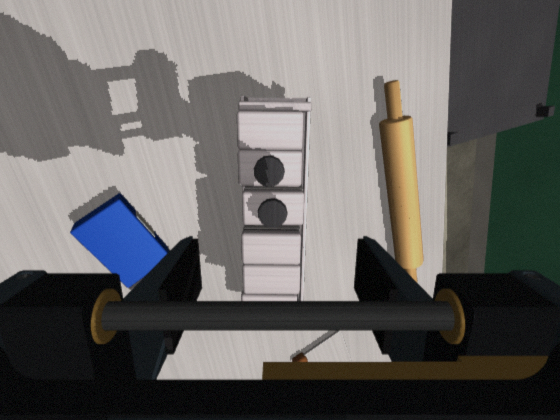

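```bash
cat >> h.py <<'E'
def pushT(y,h,tilt=.15,u=0):
    p,M=rackT(u,y,h); return p,M@R.from_rotvec([tilt,0,0]).as_matrix()
E
python3 -c "
from h import *
rel(pushT(-.13,.17));rel(pushT(-.13,.06),pushT(-.13,.17))"
```

```text
shift mm [-159.7   -2.2   32.6] rotvec [ 0.129  0.    -0.   ] deg 7.4
shift mm [ -0.   16.4 108.8] rotvec [0. 0. 0.] deg 0.0
```

```bash
python3 -m pendant '[[-35,0,0,0.03,0,0,80],[-70,0,5,0.06,0,0,160],[-105,0,12,0.09,0,0,255],[-140,-2,22,0.129,0,0,255],[-160,-2,32,0.129,0,0,255]]' 20; python3 -m pendant '[[0,0,0,0,0,0,255],[0,0,0,0,0,0,255],[0,0,0,0,0,0,255],[0,0,0,0,0,0,255],[0,0,0,0,0,0,255]]'; python3 -c "
from h import *
where()
p,im=wsnap('w8')
for v in (0,.038,.042,.046): print(v,wproj(p,world(RK,[rp(.028,-.053-v,.092),rp(-.028,-.053-v,.092)])).round(0).tolist())
rel(pushT(-.13,.06))"
```

```text
clock: 14.3
ee_pos: [0.5247, -0.0245, 0.1866]
tool_rot: [0.757, 0.638, 0.092, 0.109]
contact_force: [0.4, 0.9, 0.5]
opening: 0.0542
clock: 14.8
ee_pos: [0.5249, -0.0238, 0.1868]
tool_rot: [0.756, 0.638, 0.092, 0.11]
contact_force: [0.3, -0.9, -0.4]
opening: 0.0141
t 14.8 p [ 0.5249 -0.0238  0.1868] rack u,y,h mm [  -0.3 -132.   169. ] F [ 0.3 -0.9 -0.4] op 0.0141 q [-0.08  0.03  2.25 -0.05  0.58  0.13]
[0.524866772462581, -0.02379197121717314, 0.18675429149752298] [0.7563664198916253, 0.6382972028044004, 0.09206441521726823, 0.10959317133428616]
0 [[331.0, 119.0], [256.0, 119.0]]
0.038 [[329.0, 171.0], [257.0, 169.0]]
0.042 [[328.0, 176.0], [257.0, 174.0]]
0.046 [[328.0, 181.0], [257.0, 179.0]]
shift mm [  2.3  16.9 107.7] rotvec [-0.003  0.001 -0.001] deg 0.2
```

View pics/w8.png

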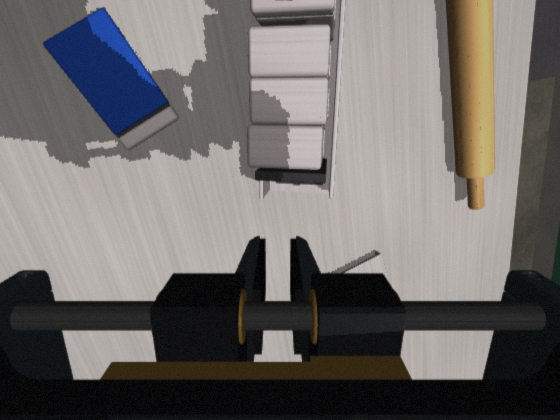

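```bash
python3 -m pendant '[[0,4,25,0,0,0,255],[0,8,55,0,0,0,255],[0,13,85,0,0,0,255],[0,17,105,0,0,0,255],[0,17,105,0,0,0,255]]' ; python3 -m pendant '[[0,0,0,0,0,0,255],[0,0,0,0,0,0,255],[0,0,0,0,0,0,255],[0,0,0,0,0,0,255],[0,0,0,0,0,0,255]]';python3 -c "
from h import *
where();rel(pushT(-.117,.062))"
```

```text
clock: 15.35
ee_pos: [0.5698, -0.0314, 0.0889]
tool_rot: [0.756, 0.639, 0.091, 0.109]
contact_force: [-0.7, -0.1, 0.5]
opening: 0.0002
clock: 15.85
ee_pos: [0.5699, -0.0314, 0.0895]
tool_rot: [0.756, 0.638, 0.091, 0.109]
contact_force: [0.7, -0.2, 0.3]
opening: 0.0004
t 15.85 p [ 0.5699 -0.0314  0.0895] rack u,y,h mm [  -0.4 -132.    61.5] F [ 0.7 -0.2  0.3] op 0.0004 q [-0.08  0.28  2.19 -0.07  0.38  0.14]
shift mm [15.   0.3 -0.6] rotvec [-0.005  0.001 -0.001] deg 0.3
```

```bash
python3 -m pendant '[[3,0,0,0,0,0,255],[6,0,0,0,0,0,255],[9,0,0,0,0,0,255],[12,0,0,0,0,0,255],[14,0,0,0,0,0,255]]' ; python3 -c "
from h import *
where()";  python3 -m pendant '[[1,0,0,0,0,0,255],[2,0,0,0,0,0,255],[3,0,0,0,0,0,255],[4,0,0,0,0,0,255],[5,0,0,0,0,0,255]]';python3 -c "
from h import *
where()"
```

```text
clock: 16.35
ee_pos: [0.5724, -0.0173, 0.0895]
tool_rot: [0.756, 0.639, 0.091, 0.109]
contact_force: [-0.4, 0.2, 0.1]
opening: 0.0005
t 16.35 p [ 0.5724 -0.0173  0.0895] rack u,y,h mm [  -0.4 -117.6   61.5] F [-0.4  0.2  0.1] op 0.0005 q [-0.06  0.29  2.19 -0.09  0.39  0.19]
clock: 16.85
ee_pos: [0.5732, -0.0124, 0.0894]
tool_rot: [0.756, 0.639, 0.091, 0.109]
contact_force: [-0.3, -5.5, 0.5]
opening: 0.0002
t 16.85 p [ 0.5732 -0.0124  0.0894] rack u,y,h mm [  -0.4 -112.7   61.5] F [-0.3 -5.5  0.5] op 0.0002 q [-0.05  0.29  2.19 -0.09  0.39  0.2 ]
```

Contact (5.5 N). Continue in 3–4 mm calls.

```bash
for i in 1; do python3 -m pendant '[[0.8,0,0,0,0,0,255],[1.6,0,0,0,0,0,255],[2.4,0,0,0,0,0,255],[3.2,0,0,0,0,0,255],[4,0,0,0,0,0,255]]' >/dev/null;python3 -c "
from h import *
where()"; done; python3 -m pendant '[[0.8,0,0,0,0,0,255],[1.6,0,0,0,0,0,255],[2.4,0,0,0,0,0,255],[3.2,0,0,0,0,0,255],[3.5,0,0,0,0,0,255]]' >/dev/null;python3 -c "
from h import *
where()"
```

```text
t 17.35 p [ 0.5739 -0.0085  0.0894] rack u,y,h mm [  -0.4 -108.7   61.5] F [ 1.5 -5.4 -0.5] op 0.0007 q [-0.04  0.29  2.18 -0.1   0.39  0.22]
t 17.85 p [ 0.5745 -0.005   0.0895] rack u,y,h mm [  -0.3 -105.2   61.5] F [-0.2 -5.3 -0.7] op 0.0003 q [-0.03  0.29  2.18 -0.1   0.39  0.23]
```

```bash
python3 -c "
from h import *
from plant import imaging
p,im=wsnap('w9')
i=imaging.snapshot('scene')['img'][180:260,280:405];cv2.imwrite('pics/scene5.png',cv2.resize(i,None,fx=6,fy=6,interpolation=cv2.INTER_CUBIC))"
```

```text
[0.574514421691115, -0.004964748828277261, 0.08945000601750697] [0.7563502757089814, 0.6385422481113439, 0.09128541673958122, 0.10892672079218958]
```

View pics/scene5.png

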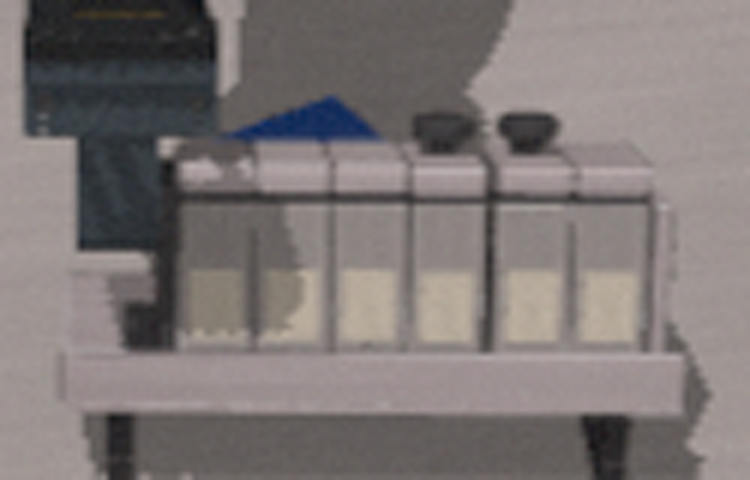

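```bash
python3 -m pendant '[[0.4,0,0,0,0,0,255],[0.8,0,0,0,0,0,255],[1.2,0,0,0,0,0,255],[1.6,0,0,0,0,0,255],[2,0,0,0,0,0,255]]' >/dev/null;python3 -c "
from h import *
where()"; python3 -m pendant '[[0.3,0,0,0,0,0,255],[0.6,0,0,0,0,0,255],[0.8,0,0,0,0,0,255],[1,0,0,0,0,0,255],[1,0,0,0,0,0,255]]' >/dev/null;python3 -c "
from h import *
where()"
```

```text
t 18.45 p [ 0.5749 -0.003   0.0894] rack u,y,h mm [  -0.3 -103.2   61.4] F [ 0.2 -6.2 -0.1] op 0.0006 q [-0.03  0.29  2.18 -0.11  0.39  0.24]
t 18.95 p [ 0.575  -0.0021  0.0894] rack u,y,h mm [  -0.3 -102.2   61.4] F [ 0.3 -4.6 -0.1] op 0.0005 q [-0.02  0.29  2.18 -0.11  0.39  0.24]
```

```bash
python3 -m pendant '[[0.2,0,0,0,0,0,255],[0.4,0,0,0,0,0,255],[0.6,0,0,0,0,0,255],[0.8,0,0,0,0,0,255],[1,0,0,0,0,0,255]]' >/dev/null;python3 -c "
from h import *
where()"; python3 -c "
from h import *
from plant import imaging
i=imaging.snapshot('scene')['img'][180:260,280:405];cv2.imwrite('pics/scene6.png',cv2.resize(i,None,fx=6,fy=6,interpolation=cv2.INTER_CUBIC))"
```

```text
t 19.45 p [ 0.5752 -0.0011  0.0895] rack u,y,h mm [  -0.3 -101.3   61.4] F [-0.3 -6.3 -0.5] op 0.0007 q [-0.02  0.29  2.18 -0.11  0.39  0.24]
```

View pics/scene6.png

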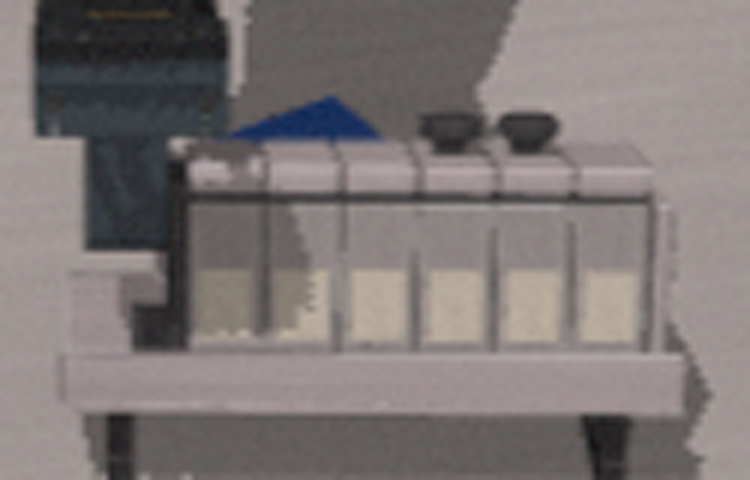

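```bash
python3 -m pendant '[[0.1,0,0,0,0,0,255],[0.2,0,0,0,0,0,255],[0.3,0,0,0,0,0,255],[0.4,0,0,0,0,0,255],[0.5,0,0,0,0,0,255]]' >/dev/null;python3 -c "
from h import *
where()"
```

```text
t 20.0 p [ 0.5753 -0.0008  0.0894] rack u,y,h mm [  -0.3 -100.9   61.4] F [ 0.1 -9.5  0.2] op 0.0004 q [-0.02  0.29  2.18 -0.11  0.39  0.24]
```

```bash
python3 -m pendant '[[0.1,0,0,0,0,0,255],[0.2,0,0,0,0,0,255],[0.3,0,0,0,0,0,255],[0.4,0,0,0,0,0,255],[0.5,0,0,0,0,0,255]]' >/dev/null;python3 -c "
from h import *
where()"
```

```text
t 20.5 p [ 0.5753 -0.0007  0.0895] rack u,y,h mm [  -0.3 -100.8   61.4] F [ -0.6 -12.9   0.7] op 0.0004 q [-0.02  0.29  2.18 -0.11  0.39  0.25]
```

Snug: force rose to 13 N with only 0.1 mm of travel, at the predicted place. Backing off.

```bash
python3 -m pendant '[[-3,0,0,0,0,0,255],[-10,0,0,0,0,0,255],[-20,0,0,0,0,0,255],[-25,0,-15,0,0,0,255],[-25,0,-40,0,0,0,255]]' >/dev/null; python3 -m pendant '[[0,0,-40,0,0,0,255],[0,0,-80,0,0,0,255],[0,0,-110,0,0,0,255],[0,0,-110,0,0,0,255],[0,0,-110,0,0,0,255]]' >/dev/null;python3 -c "
from h import *
where()
from plant import imaging
p,im=wsnap('w10')
for n,c in (('scene',(180,260,280,405)),('top',(145,225,170,300))):
  i=imaging.snapshot(n)['img'];cv2.imwrite(f'pics/{n}7.png',cv2.resize(i[c[0]:c[1],c[2]:c[3]],None,fx=6,fy=6,interpolation=cv2.INTER_CUBIC));cv2.imwrite(f'pics/{n}7f.png',i)
for v in (.029,.032,.034): print(v,wproj(p,world(RK,[rp(.028,-.053-v,.092),rp(-.028,-.053-v,.092)])).round(1).tolist(),((proj('top',world(RK,[rp(.028,-.053-v,.092),rp(-.028,-.053-v,.092)]))-[170,145])*6).round(0).tolist())
"
```

```text
t 21.5 p [ 0.5289 -0.0187  0.2331] rack u,y,h mm [  22.2 -126.3  209.6] F [-0.2 -0.5 -1. ] op 0.0004 q [-0.06 -0.03  2.21 -0.05  0.68  0.14]
[0.5288720826878767, -0.018677294167663748, 0.2330546651212116] [0.7566546996525827, 0.6383490522430486, 0.09055083383313932, 0.10855735574425411]
0.029 [[303.8, 158.6], [242.6, 157.4]] [[581.0, 228.0], [565.0, 361.0]]
0.032 [[303.7, 162.0], [242.7, 160.7]] [[589.0, 230.0], [573.0, 362.0]]
0.034 [[303.6, 164.3], [242.8, 162.9]] [[594.0, 230.0], [577.0, 363.0]]
```

View pics/w10.png

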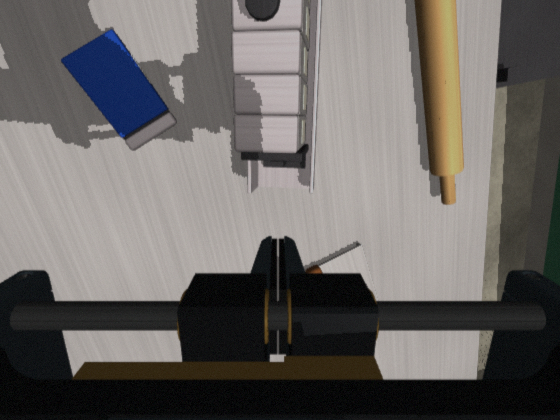

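View pics/scene7.png

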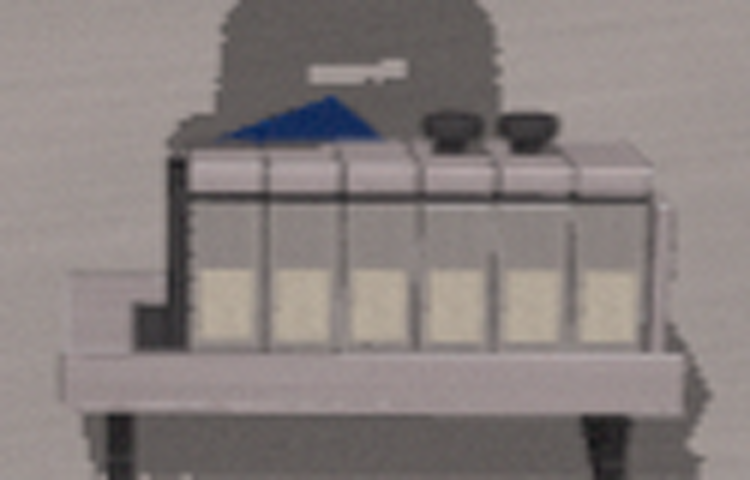

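View pics/top7f.png

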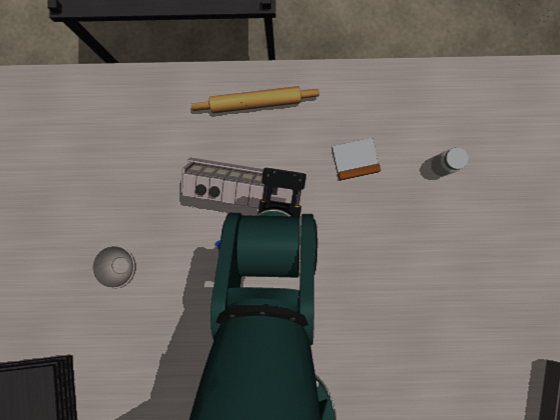

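```bash
python3 -c "
from plant import job
print(job.finish_job())"
```

```text
the job is handed in; nothing more can be done
None
```

The spare knob-lidded tin now stands in the rack beside its twin, on the end-plate side, and the row is snug again. The job is handed in at about 21.6 s of the 72 s allowed; no verdict was reported.

- **Making room:** The twin was second from the fixed wall. I gripped the tins beside it and slid all three, with the plate, about 45 mm towards the open end. The hand rode up about 3 mm part-way because joint 5 was at its limit, far below the 25 mm lift limit.
- **Placing the spare:** I set it into the roughly 40 mm gap, tilted to match the rack, until it met the floor. The wrist read about 45 N at that moment, then I released it.
- **Closing the row:** I pushed the plate in with the closed fingers in small steps. It took about 5–6 N while sliding and 13 N at the end, when it moved only 0.1 mm more, so I stopped there.

**Last checks:**
- The final pictures show all six tins standing with no visible gaps and the two knobs next to each other.
- By finger position the plate is at about 0.032 m, and the wrist picture agrees.
- The bowl, scraper, jar and rolling pin look unmoved in the top view. The blue tin was mostly hidden by the arm there, but the wrist view showed it still lying by the rack.
- The arm is clear of everything.

**Disagreement:** Before insertion the cameras differed on the spare's clearance to the twin: about 6–7 mm from the wrist camera and about 3 mm from the scene camera. I kept the average, and the tin went in without touching its neighbours.

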